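Tally a sea star with the blue push-counter

TASK

Another sea star has been sorted: take the blue push-counter out of the rack, hold it upright and push its bottom button fully in against the middle of the round black click pad in front of the tub with the orange sea star, and nowhere else. Then hang the counter back upright in the rack hole it came from and let go of it.

Things in the scene. Friction and masses are not known exactly. Their poses are not given: they have to be found in the camera images.
- blue_grip (a point): Blue push-counter (loose, under 200 g). Point: middle of its round handle (26 mm diameter, 60 tall), on the axis; z up along it. Below this point: collar (54 diameter) top 30 mm, underside 36; white barrel (24 diameter) ends at 81; steel end button (14 diameter) at 93. Starts hanging by its collar in a rack hole, button in free air: remember the place. Yellow and red ones are alike.
- blue_button (a joint): End button of the blue counter: 0 = fully out, grows as it is pushed up into the barrel, 0.008 m = fully in. It starts to move at about 1.5 N, is fully in at about 5 N, and springs back out; it does not latch.
- star_pad (a point): Centre of the top of the black click pad (76 mm diameter, rigid, fixed, top 14 mm above the bench) beside the clear tub with the orange sea star. x points to that tub, whose wall (rim 41 mm above the bench) begins 50 mm away; z up. The same pad and tub with a pale scallop shell are the wrong ones; the two may swap places.
- rack: Fixed white and grey rack, 262 mm along its x, 90 mm along its y, top face 90 mm above the bench; origin: centre of its underside. Three 36 mm through holes in its 8 mm top plate, on its x axis at x = -85, 0, +85 mm, each with a counter hanging by its collar (blue, yellow, red in random order).
There are look-alikes about, which are no part of the job. Leave any turquoise look-alike of the part that bears blue_grip alone.

How it is judged:
On the way:
1. the blue counter, upright (within 12 degrees), is pushed onto the pad by the sea star (its axis within 35 mm of the pad's centre) with its button at least 6 mm of its 8 mm in (value of joint blue_button above 0.006 m and horizontal distance between blue_grip and star_pad below 0.035 m and z of blue_grip in the frame of star_pad between 0.075 and 0.095 m and angle between blue_grip's own z axis and vertical below 0.21 rad), for 0.05 s.
At the end, for the whole second after the job is handed in: The blue counter hangs in the hole it came from (within 15 mm of its first position, upright within 8 degrees), released, with its button sprung back out (less than 2 mm in) (distance of blue_grip from where it was at the start of the episode below 0.015 m and angle between blue_grip's own z axis and vertical below 0.14 rad and value of joint blue_button below 0.002 m); the robot touches nothing.
It fails at once if the blue counter's button is pushed more than 5 mm in anywhere else (over 60 mm from the centre of the sea star's pad) (value of joint blue_button above 0.005 m and horizontal distance between blue_grip and star_pad above 0.06 m).
It also fails if it takes over 54 s, if anything falls off the work surface, if the arm or the gripper's body presses on something with over 40 N, if the wrist force passes 120 N, or if a joint passes its speed limit or range.

ROBOT

A 6-joint arm with a two-finger parallel gripper is mounted at the origin on the work surface. World frame = base frame: x ahead of the robot, y to its left, z up, the work surface at z = 0. Lengths are in m, angles in rad, forces in N, time in s.
With the tool pointing down it reaches from about 0.35 to 0.975 m from the base axis. Payload 4.9 kg.
Tool frame: the origin (TCP) lies at the very end of the fingers, on their centre line; the grasp point (between the pads) lies 19 mm behind it; z points along the fingers, y is the line along which they close (so a half turn about z gives the same grasp; the last joint's range is limited). The gripper opens to 85 mm and grips with 20 to 120 N. Pads are 22 mm wide; open, the fingers measure 114 mm over their backs; the gripper's body (76 mm by 85 mm) begins 54 mm behind the grasp point. The pads swing forward as they close: fully open they stand 13 mm farther back than shut.
Start: joints at [-1.451, 0.053, 1.613, -0, 1.476, -0.119], TCP at [0.148, -0.607, 0.231] pointing down, gripper open.
Joint ranges: [-3.01, 3.01], [-1.01, 2.22], [0.06, 2.58], [-1.02, 4.17], [0.09, 2.62], [-3.14, 3.14]. Speed limits (rad/s): [2.57, 2.57, 3.14, 3.14, 3.14, 3.14].

INTERFACE

Orientations are given as a rotation vector (axis times angle).
In Python, from station import ctrl gives the robot as it stands.
- The arm moves only by the tool jog_arm, never from a script. Its argument "plan" is a list of rows, each a list of 7 numbers: the shift along the tool's x, y, z in units of 0.02 m (1.0 is 0.02 m), then the turn, a rotation vector about the tool's x, y, z in units of 45 degrees (1.0 is 45 degrees), then the opening, from -1 (shut) to 1 (fully open). A call has 1 to 8 rows; each row shifts and turns the commanded pose from where the row before left it, along the tool's axes as they then stand; what a row does not reach is not made up. A row lasts 1/10 s, in which the tool goes at most 50 mm and 8.59 degrees, less where a joint would pass 70% of its speed; a pose out of reach is approached as far as the arm can. A call with a number of a shift or a turn outside -1 to 1 is refused whole. A call with a gripper value outside its range is refused whole. The fingers move at their own pace and stop on an object; "grip_force" is the grip in N (left out, the last holds). Time passes only in rows, so rows that do not move let the fingers close. It gives the time, the measured TCP pose, the force, the opening and the grip force at its end, in the units of the state.
- ctrl.get_obs(): the state, without advancing time (a new reading comes with each control period).
- ctrl.get_image(name): name is "scene" or "top" or "wrist"; returns (picture, depth): 400x640x3 uint8, red, green, blue; 400x640 float32, m along the optical axis (not along the pixel's ray), 0 where there is no reading.
- ctrl.camera_info(name): a dict with "camera_matrix" (3x3 intrinsics, pixels), "rvec" (rotation vector, rad) and "tvec" (3), from world to camera coordinates, as OpenCV has them; the wrist camera has in their place "T_tool_cam" (4x4, takes a point from camera to tool coordinates, whose origin is the TCP and whose axes are the flange's). Camera axes: x right, y down, z forward; pixel columns grow to the right and rows downward; lengths in m; the calibration is good to about 2 mm. The wrist camera is an equidistant fisheye: a pixel r from the principal point sees the ray r / f radians off the axis. A picture is of the moment at which its call begins: read the wrist's pose just before it. camera_info takes no time and is no camera call.
- ctrl.finish_job(): hands the job in; it is judged then, once.
The state is a dict: "t": time; "q": joint angles; "dq": joint speeds; "effort": joint torques, N m; "tool_pos": TCP position; "tool_rot": TCP orientation; "contact_force": force on the tool from outside, world axes, zero at the start; "wrist_torque": the same for the moment, N m; "opening": finger opening in m; "grip_force": force on a finger pad.
Only numpy, scipy, OpenCV 4.12 (cv2) and the standard library are available. Lean on these libraries where they do the work, as an engineer would, in place of code of your own. Each camera call takes 0.05 s, during which the arm holds its last target. There are 200 camera calls.

## Working session

There is one attempt and no reset: what is moved stays moved. The work goes in short steps, Python scripts to look and compute and a tool call to move; the robot and the scene stay as the last step left them, time stands still between calls to the robot, and variables do not carry over. Pictures are saved under pics/ and viewed, at most 10 in all, crops included, and the job is handed in when it is done.

Besides the shell and the picture viewer there is one more tool, called after "Call:" by a JSON object that holds its "op" and its "data", one argument or row to a line. jog_arm: Moves the arm, as the interface text tells. Shifts and turns lie within -1 to 1; 1 stands for 0.02 m of shift or 45 degrees of turn. Its arguments: {"type":"object","properties":{"plan":{"type":"array"},"grip_force":{"type":"number"}},"required":["plan"]}

```bash
mkdir -p pics
cat > h.py <<'E'
import numpy as np, cv2
from station import ctrl
R=lambda v: cv2.Rodrigues(np.array(v,float))[0]
def cam(n):
    c=ctrl.camera_info(n); K=np.array(c["camera_matrix"]); return K,R(c["rvec"]),np.array(c["tvec"]).ravel()
def pts(n,depth):
    K,r,t=cam(n); v,u=np.mgrid[:400,:640]; z=depth
    p=np.stack([(u-K[0,2])/K[0,0]*z,(v-K[1,2])/K[1,1]*z,z],-1)
    return (p-t)@r
def ray(n,u,v,h):
    K,r,t=cam(n); d=r.T@np.array([(u-K[0,2])/K[0,0],(v-K[1,2])/K[1,1],1]); o=-r.T@t
    return o+d*(h-o[2])/d[2]
E
python3 - <<'E'
from h import *
o=ctrl.get_obs(); print(o)
for n in("scene","top"):
    im,d=ctrl.get_image(n); np.savez(n,im=im,d=d); cv2.imwrite(f"pics/{n}0.png",im[:,:,::-1])
    K,r,t=cam(n); print(n,K,-r.T@t,r)
print(ctrl.camera_info("wrist"))
E
```

```text
{'t': 0.0, 'q': array([-1.45104407e+00,  5.33541869e-02,  1.61429463e+00, -1.13148123e-05,
        1.47600736e+00, -1.18968640e-01]), 'dq': array([ 0.00058794, -0.00102214, -0.00024568,  0.00026448,  0.00151389,
       -0.00129096]), 'effort': array([ 5.34048650e-04, -3.93683302e+01, -3.70172238e+01, -9.22993377e-05,
        7.24524551e-03, -1.15920867e-05]), 'tool_pos': array([ 0.14772858, -0.60664612,  0.2300643 ]), 'tool_rot': array([-3.11719117e+00, -3.73848119e-01,  1.89492854e-05]), 'contact_force': array([-0.27354467, -0.06490877, -0.01490584]), 'wrist_torque': array([-0.0215455 ,  0.01591606,  0.00453633]), 'grip_force': 0.0, 'opening': 0.08565717757933755}
scene [[376.68913234   0.         316.66416881]
 [  0.         376.68913234 198.01920263]
 [  0.           0.           1.        ]] [ 0.91044726 -0.37442683  0.5116576 ] [[ 0.6613061   0.74991886  0.01720297]
 [ 0.42690121 -0.35740175 -0.83067403]
 [-0.61678975  0.55667377 -0.55649323]]
top [[379.59258383   0.         313.40078685]
 [  0.         379.59258383 194.8389345 ]
 [  0.           0.           1.        ]] [0.37995123 0.01656723 0.77170626] [[-0.01182311 -0.99954464  0.027762  ]
 [-0.98331555  0.00658203 -0.1817889 ]
 [ 0.18152339 -0.02944812 -0.98294561]]
{'camera_matrix': array([[309.70691629,   0.        , 322.32423087],
       [  0.        , 309.70691629, 204.19866421],
       [  0.        ,   0.        ,   1.        ]]), 'T_tool_cam': array([[ 9.30873602e-04, -9.46858688e-01, -3.21648502e-01,
         8.34656771e-02],
       [ 9.99999279e-01,  6.37605985e-04,  1.01710458e-03,
         3.19089801e-04],
       [-7.57969299e-04, -3.21649217e-01,  9.46858599e-01,
        -1.43133536e-01],
       [ 0.00000000e+00,  0.00000000e+00,  0.00000000e+00,
         1.00000000e+00]])}
```

View pics/scene0.png

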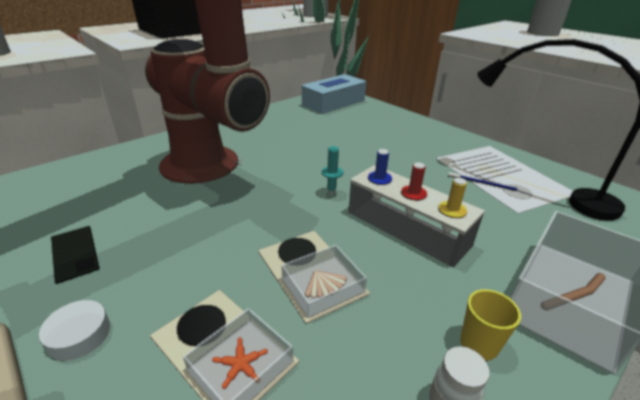

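View pics/top0.png

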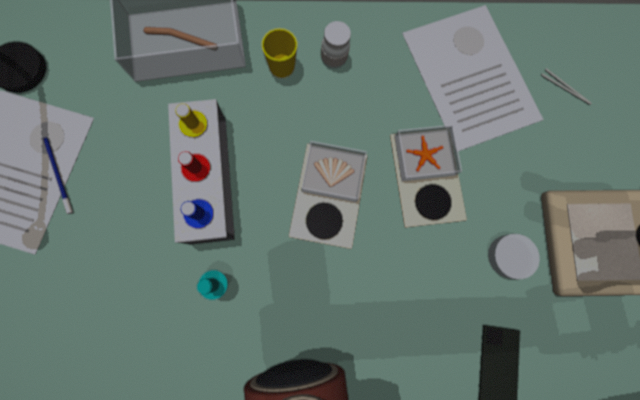

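The scene view shows the blue counter in the rack at (381,166), and the star tub at (240,362) with its pad at (201,326). In the top view the blue counter is at (198,213), the star pad at (433,202) and the star at (426,153). The turquoise look-alike is at (212,285).

Run:
```python
from h import *
for n,box in(("top",(160,180,240,240)),("scene",(360,140,400,190))):
    f=np.load(n+".npz"); im,d=f["im"],f["d"]; P=pts(n,d)
    h=cv2.cvtColor(im,cv2.COLOR_RGB2HSV); m=np.zeros((400,640),bool)
    a=box; m[a[1]:a[3],a[0]:a[2]]=True
    b=m&(h[...,0]>110)&(h[...,0]<130)&(h[...,1]>130)&(d>0)
    p=P[b]; print(n,b.sum())
    for lo,hi in((.085,.094),(.094,.099),(.105,.12),(.12,.14),(.14,.152),(.152,.17)):
        q=p[(p[:,2]>lo)&(p[:,2]<hi)]
        if len(q): print(lo,len(q),q.mean(0).round(4),q.min(0).round(4),q.max(0).round(4))
# pad ellipses
for n,box in(("top",(405,175,465,230)),("scene",(165,295,235,355))):
    f=np.load(n+".npz"); im,d=f["im"],f["d"]; P=pts(n,d)
    g=im.max(2); m=np.zeros((400,640),np.uint8); a=box; m[a[1]:a[3],a[0]:a[2]]=(g[a[1]:a[3],a[0]:a[2]]<50)
    c=max(cv2.findContours(m,0,1)[0],key=cv2.contourArea); e=cv2.fitEllipse(c)
    print(n,e,ray(n,*e[0],.014), P[m>0].mean(0), np.median(P[m>0],0))
# rack top & yellow
f=np.load("top.npz"); P=pts("top",f["d"]); g=(P[...,2]>.086)&(P[...,2]<.094); g[:, :160]=0; g[:,240:]=0; g[:95]=0;g[250:]=0
q=P[g]; print("rack",len(q),q.mean(0),np.median(q[:,2])); print(cv2.minAreaRect(q[:,:2].astype(np.float32)*1000))
h=cv2.cvtColor(f["im"],cv2.COLOR_RGB2HSV)
m=(h[...,0]>3)&(h[...,0]<15)&(h[...,1]>150); m[:,:395]=0;m[:,465:]=0;m[:130]=0;m[180:]=0
print("star",P[m].mean(0))
```

```text
top 537
0.085 1 [0.4861 0.1909 0.0939] [0.4861 0.1909 0.0939] [0.4861 0.1909 0.0939]
0.094 369 [0.4692 0.197  0.0965] [0.4482 0.1772 0.094 ] [0.497  0.2263 0.0989]
0.105 39 [0.4699 0.1935 0.1121] [0.4611 0.1895 0.1051] [0.4852 0.2056 0.1199]
0.12 50 [0.4688 0.1936 0.1298] [0.4611 0.1894 0.1201] [0.4832 0.2041 0.1388]
0.14 33 [0.4694 0.1933 0.1457] [0.4612 0.1894 0.1403] [0.4824 0.2038 0.1507]
0.152 28 [0.4719 0.1936 0.1551] [0.4618 0.1895 0.152 ] [0.4849 0.207  0.158 ]
scene 372
0.085 4 [0.4747 0.2092 0.0936] [0.4546 0.1871 0.0933] [0.4865 0.2285 0.0939]
0.094 139 [0.4807 0.1954 0.0956] [0.4521 0.1758 0.0942] [0.5003 0.2244 0.0987]
0.105 63 [0.4813 0.1938 0.112 ] [0.4667 0.1876 0.1052] [0.4884 0.21   0.1198]
0.12 75 [0.4818 0.1937 0.1301] [0.4731 0.1874 0.1204] [0.4886 0.2029 0.1399]
0.14 49 [0.4818 0.1938 0.1462] [0.4725 0.1883 0.1403] [0.4885 0.2027 0.152 ]
0.152 13 [0.4831 0.1948 0.1536] [0.4759 0.1894 0.1523] [0.4877 0.2011 0.1554]
top ((432.7740173339844, 201.64776611328125), (32.512699127197266, 34.621986389160156), 121.68675994873047) [ 0.50410755 -0.24982956  0.014     ] [ 0.50349532 -0.24839786  0.01800651] [ 0.50348722 -0.24934432  0.01478223]
scene ((199.25213623046875, 323.7948913574219), (31.296823501586914, 49.1099739074707), 58.632774353027344) [ 0.50698323 -0.25369593  0.014     ] [ 0.50678888 -0.25334916  0.01434134] [ 0.5066147  -0.25359171  0.01313787]
rack 4663 [0.55001413 0.20820059 0.09051719] 0.09053155085104665
((558.5477294921875, 211.26199340820312), (262.6870422363281, 91.13783264160156), 5.837940692901611)
star [ 0.60185129 -0.23729479  0.02518766]
```

Call:
{"op": "jog_arm", "data": {
  "plan": [
    [0,0,0,0,0,0.174,1],
    [1,-1,0,0,0,0,1],
    [1,-1,0,0,0,0,1],
    [1,-1,0,0,0,0,1],
    [1,-1,0,0,0,0,1],
    [1,-1,0,0,0,0,1],
    [1,-1,0,0,0,0,1],
    [1,-1,0,0,0,0,1]
  ],
  "grip_force": 40
}}

```text
t: 0.9
tool_pos: [0.2733, -0.4525, 0.2307]
tool_rot: [-3.137, -0.16, 0.0]
contact_force: [1.0, -0.2, 0.1]
opening: 0.0854
grip_force: 0.0
```

Call:
{"op": "jog_arm", "data": {
  "plan": [
    [1,-1,0,0,0,0,1],
    [1,-1,0,0,0,0,1],
    [1,-1,0,0,0,0,1],
    [1,-1,0,0,0,0,1],
    [1,-1,0,0,0,0,1],
    [1,-1,0,0,0,0,1],
    [1,-1,0,0,0,0,1],
    [1,-1,0,0,0,0,1]
  ]
}}

```text
t: 1.7
tool_pos: [0.4161, -0.277, 0.2308]
tool_rot: [-3.137, -0.16, 0.001]
contact_force: [0.7, -0.5, -0.2]
opening: 0.0855
grip_force: 0.0
```

Call:
{"op": "jog_arm", "data": {
  "plan": [
    [1,-1,0,0,0,0,1],
    [1,-1,0,0,0,0,1],
    [1,-1,0,0,0,0,1],
    [1,-1,0,0,0,0,1],
    [1,-1,0,0,0,0,1],
    [0,-1,0,0,0,0,1],
    [0,-1,0,0,0,0,1],
    [0,-1,0,0,0,0,1]
  ]
}}

```text
t: 2.5
tool_pos: [0.4985, -0.1078, 0.2306]
tool_rot: [-3.137, -0.161, 0.002]
contact_force: [-0.2, 0.1, -0.9]
opening: 0.0852
grip_force: 0.0
```

Call:
{"op": "jog_arm", "data": {
  "plan": [
    [0,-1,0,0,0,0,1],
    [0,-1,0,0,0,0,1],
    [0,-1,0,0,0,0,1],
    [0,-1,0,0,0,0,1],
    [0,-1,0,0,0,0,1],
    [0,-1,0,0,0,0,1],
    [0,-1,0,0,0,0,1],
    [0,-1,0,0,0,0,1]
  ]
}}

```text
t: 3.3
tool_pos: [0.482, 0.0511, 0.2308]
tool_rot: [-3.137, -0.16, 0.001]
contact_force: [0.3, -0.0, 0.6]
opening: 0.0852
grip_force: 0.0
```

Call:
{"op": "jog_arm", "data": {
  "plan": [
    [0,-1,0,0,0,0,1],
    [0,-1,0,0,0,0,1],
    [0,-1,0,0,0,0,1],
    [0,-1,0,0,0,0,1],
    [0,-1,0,0,0,0,1],
    [0,-1,0,0,0,0,1],
    [0,-1,0,0,0,0,1],
    [0,0,0,0,0,0,1]
  ]
}}

```text
t: 4.1
tool_pos: [0.4676, 0.1911, 0.2308]
tool_rot: [-3.137, -0.165, 0.002]
contact_force: [0.3, -0.4, 0.7]
opening: 0.0855
grip_force: 0.0
```

```bash
cat >> h.py <<'E'
def wpts(depth,o):
    c=ctrl.camera_info("wrist"); K=np.array(c["camera_matrix"]); T=np.array(c["T_tool_cam"])
    v,u=np.mgrid[:400,:640]; x=(u-K[0,2])/K[0,0]; y=(v-K[1,2])/K[1,1]; r=np.hypot(x,y)+1e-9
    k=np.tan(np.minimum(r,1.5))/r
    p=np.stack([x*k,y*k,np.ones_like(x)],-1)*depth[...,None]
    return (p@T[:3,:3].T+T[:3,3])@R(o["tool_rot"]).T+o["tool_pos"]
E
python3 - <<'E'
from h import *
o=ctrl.get_obs(); im,d=ctrl.get_image("wrist"); cv2.imwrite("pics/w1.png",im[:,:,::-1]); np.savez("w1",im=im,d=d)
print(o["tool_pos"],o["tool_rot"],o["q"]); P=wpts(d,o)
h=cv2.cvtColor(im,cv2.COLOR_RGB2HSV)
b=(h[...,0]>110)&(h[...,0]<130)&(h[...,1]>130)&(d>0)
near=(np.hypot(P[...,0]-.4745,P[...,1]-.201)<.05)&(d>0)
for lo,hi in((.09,.099),(.105,.13),(.13,.15)):
    q=P[b&near&(P[...,2]>lo)&(P[...,2]<hi)]
    if len(q): print(lo,len(q),q.mean(0).round(4),q.min(0).round(4),q.max(0).round(4))
t=near&(P[...,2]>.153)&(P[...,2]<.16); q=P[t]; print("top",len(q),q.mean(0),q.min(0),q.max(0),cv2.minEnclosingCircle(q[:,:2].astype(np.float32)))
E
```

```text
[0.46757422 0.19108229 0.23076506] [-3.13697063e+00 -1.64754535e-01  1.69335341e-03] [ 2.40247727e-01 -2.38928117e-01  1.88620791e+00  4.95495229e-04
  1.49531640e+00  1.70606233e+00]
0.09 1308 [0.4814 0.2017 0.0966] [0.454  0.1764 0.0942] [0.5    0.2274 0.099 ]
0.105 194 [0.4841 0.2017 0.1183] [0.477  0.1901 0.1051] [0.487  0.2143 0.13  ]
0.13 191 [0.4842 0.202  0.1402] [0.4749 0.1903 0.1301] [0.487  0.2153 0.1499]
top 880 [0.47501255 0.20220987 0.15746238] [0.46137567 0.18976057 0.15312773] [0.48659308 0.21499981 0.15997026] ((0.47386863827705383, 0.20208746194839478), 0.013254349119961262)
```

View pics/w1.png

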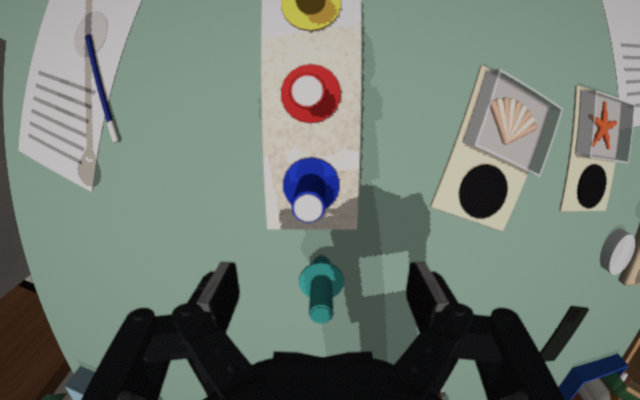

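The wrist view shows the blue cap at (308,208) and its collar at (311,185), with the star pad at (592,186). The counter's axis is at about (0.474, 0.202) and its top at z 0.157.

Call:
{"op": "jog_arm", "data": {
  "plan": [
    [0.38,-0.52,0,0,0,0,1],
    [0,0,1,0,0,0,1],
    [0,0,1,0,0,0,1],
    [0,0,1,0,0,0,1],
    [0,0,1,0,0,0,1],
    [0,0,1,0,0,0,1],
    [0,0,1,0,0,0,1],
    [0,0,0.1,0,0,0,1]
  ]
}}

```text
t: 4.95
tool_pos: [0.4731, 0.1998, 0.1061]
tool_rot: [3.136, 0.159, -0.009]
contact_force: [-0.3, -0.5, -0.5]
opening: 0.0855
grip_force: 0.0
```

Call:
{"op": "jog_arm", "data": {
  "plan": [
    [0,0,0,0,0,0,1],
    [0,0,0,0,0,0,-1],
    [0,0,0,0,0,0,-1],
    [0,0,0,0,0,0,-1],
    [0,0,0,0,0,0,-1],
    [0,0,0,0,0,0,-1],
    [0,0,0,0,0,0,-1],
    [0,0,0,0,0,0,-1]
  ],
  "grip_force": 40
}}

```text
t: 5.75
tool_pos: [0.4753, 0.201, 0.1102]
tool_rot: [-3.137, -0.16, -0.002]
contact_force: [-1.4, 0.8, 5.3]
opening: 0.0251
grip_force: 39.4
```

Call:
{"op": "jog_arm", "data": {
  "plan": [
    [0,0,-0.3,0,0,0,-1],
    [0,0,-1,0,0,0,-1],
    [0,0,-1,0,0,0,-1],
    [0,0,-1,0,0,0,-1],
    [0,0,-1,0,0,0,-1],
    [0,0,-1,0,0,0,-1],
    [0,0,-0.7,0,0,0,-1],
    [0,0,0,0,0,0,-1]
  ]
}}

```text
t: 6.55
tool_pos: [0.4757, 0.2009, 0.2314]
tool_rot: [-3.137, -0.16, -0.005]
contact_force: [0.2, 0.6, -1.7]
opening: 0.025
grip_force: 39.4
```

Run:
```python
from h import *
o=ctrl.get_obs(); print(o["tool_pos"],o["tool_rot"],o["contact_force"],o["wrist_torque"],o["opening"])
im,d=ctrl.get_image("scene"); P=pts("scene",d); cv2.imwrite("pics/s1.png",cv2.resize(im[60:220,300:500,::-1],(800,640))[:600])
h=cv2.cvtColor(im,cv2.COLOR_RGB2HSV); near=(np.hypot(P[...,0]-.4745,P[...,1]-.201)<.05)&(d>0)
b=(h[...,0]>110)&(h[...,0]<130)&(h[...,1]>130)&near; q=P[b]
print("blue z pct",np.percentile(q[:,2],[1,10,25,50,75,90,99]))
w=near&~b&(P[...,2]>.1)
for lo in np.arange(.1,.21,.01):
    s=near&(P[...,2]>lo)&(P[...,2]<lo+.01); 
    if s.sum(): print(lo.round(3),s.sum(),P[s].mean(0).round(4),P[s].min(0).round(4),P[s].max(0).round(4))
```

```text
[0.47568158 0.20089263 0.231409  ] [-3.13691396 -0.16031157 -0.00549249] [ 0.16232206  0.57749397 -1.67447511] [ 0.00579348 -0.01256797 -0.00406454] 0.0249651903223879
blue z pct [0.21500522 0.21595068 0.21643889 0.21979591 0.24280805 0.26489968
 0.2754671 ]
0.15 17 [0.4784 0.1962 0.157 ] [0.4698 0.1937 0.1537] [0.4826 0.2    0.1599]
0.16 23 [0.4798 0.1946 0.1654] [0.4713 0.1882 0.1602] [0.4862 0.2038 0.1699]
0.17 56 [0.4812 0.1934 0.1753] [0.4673 0.1869 0.1703] [0.488  0.2074 0.18  ]
0.18 50 [0.4803 0.193  0.1852] [0.4661 0.1877 0.18  ] [0.4882 0.2061 0.1897]
0.19 53 [0.4805 0.1934 0.1947] [0.4666 0.1869 0.1902] [0.4876 0.2058 0.1989]
0.2 27 [0.4813 0.1928 0.202 ] [0.4676 0.1881 0.2   ] [0.4889 0.2022 0.205 ]
```

View pics/s1.png

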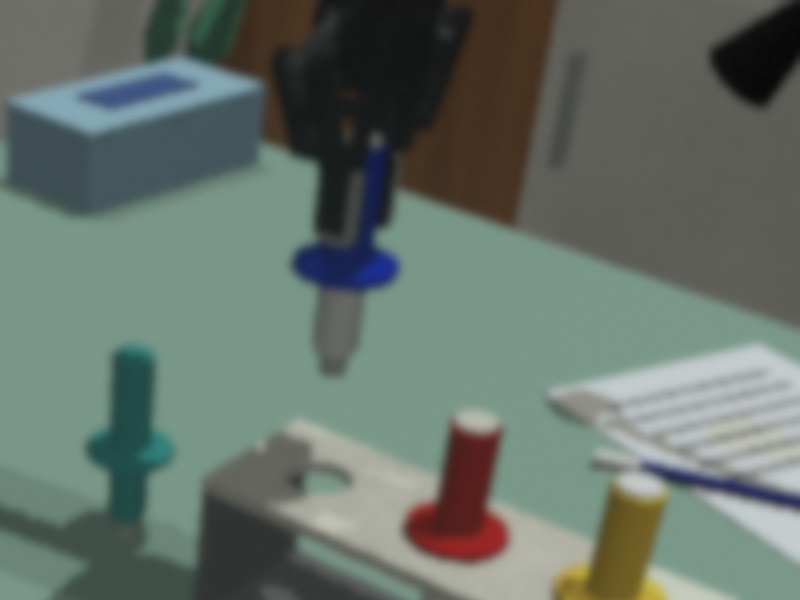

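Counter held upright, collar top 15 mm below the TCP; the button tip should be about 78 mm below it. Now to the pad.

Call:
{"op": "jog_arm", "data": {
  "plan": [
    [-0.84,0.65,0,0,0,0,-1],
    [0,1,0,0,0,0,-1],
    [0,1,0,0,0,0,-1],
    [0,1,0,0,0,0,-1],
    [0,1,0,0,0,0,-1],
    [0,1,0,0,0,0,-1],
    [0,1,0,0,0,0,-1],
    [0,1,0,0,0,0,-1]
  ]
}}

```text
t: 7.4
tool_pos: [0.4727, 0.046, 0.2272]
tool_rot: [-3.137, -0.16, 0.005]
contact_force: [0.8, -0.4, -1.2]
opening: 0.0252
grip_force: 39.4
```

Call:
{"op": "jog_arm", "data": {
  "plan": [
    [0,1,0,0,0,0,-1],
    [0,1,0,0,0,0,-1],
    [0,1,0,0,0,0,-1],
    [0,1,0,0,0,0,-1],
    [0,1,0,0,0,0,-1],
    [0,1,0,0,0,0,-1],
    [0,1,0,0,0,0,-1],
    [0,1,0,0,0,0,-1]
  ]
}}

```text
t: 8.2
tool_pos: [0.489, -0.1129, 0.2271]
tool_rot: [-3.136, -0.16, 0.005]
contact_force: [0.4, 1.1, -1.7]
opening: 0.0247
grip_force: 39.4
```

Call:
{"op": "jog_arm", "data": {
  "plan": [
    [0,1,0,0,0,0,-1],
    [0,1,0,0,0,0,-1],
    [0,1,0,0,0,0,-1],
    [0,1,0,0,0,0,-1],
    [0,1,0,0,0,0,-1],
    [0,1,0,0,0,0,-1],
    [0,1,0,0,0,0,-1],
    [0,0,0,0,0,0,-1]
  ]
}}

```text
t: 9.0
tool_pos: [0.504, -0.2538, 0.2284]
tool_rot: [-3.138, -0.157, 0.002]
contact_force: [-0.9, 1.1, -0.5]
opening: 0.0252
grip_force: 39.5
```

Call:
{"op": "jog_arm", "data": {
  "plan": [
    [0,0,0,0,0,0,-1],
    [0,0,1,0,0,0,-1],
    [0,0,1,0,0,0,-1],
    [0,0,1,0,0,0,-1],
    [0,0,1,0,0,0,-1],
    [0,0,1,0,0,0,-1],
    [0,0,1,0,0,0,-1],
    [0,0,0,0,0,0,-1]
  ]
}}

```text
t: 9.8
tool_pos: [0.5022, -0.2495, 0.1058]
tool_rot: [-3.133, -0.162, 0.009]
contact_force: [-0.3, -0.6, -1.3]
opening: 0.0253
grip_force: 39.6
```

Run:
```python
from h import *
o=ctrl.get_obs(); print(o["tool_pos"],o["tool_rot"],o["contact_force"],o["opening"])
im,d=ctrl.get_image("scene"); P=pts("scene",d); cv2.imwrite("pics/s2.png",cv2.resize(im[220:380,120:320,::-1],(750,600)))
h=cv2.cvtColor(im,cv2.COLOR_RGB2HSV); near=(np.hypot(P[...,0]-.505,P[...,1]+.252)<.05)&(d>0)
b=(h[...,0]>110)&(h[...,0]<130)&(h[...,1]>130)&near; print("blue z",np.percentile(P[b][:,2],[1,10,25,50]))
for lo in np.arange(.02,.12,.01):
    s=near&(P[...,2]>lo)&(P[...,2]<lo+.01)
    if s.sum(): print(lo.round(3),s.sum(),P[s].min(0).round(4),P[s].max(0).round(4))
```

```text
[ 0.50215496 -0.24946341  0.10576398] [-3.13300599 -0.16158454  0.00850236] [-0.25287885 -0.60189688 -1.32990957] 0.025281702157124754
blue z [0.08865279 0.08989742 0.09069825 0.09619771]
0.02 6 [ 0.502  -0.2557  0.0271] [ 0.5068 -0.2481  0.0296]
0.03 21 [ 0.5015 -0.2566  0.03  ] [ 0.5105 -0.2449  0.04  ]
0.04 52 [ 0.4997 -0.2615  0.0404] [ 0.5137 -0.2403  0.0499]
0.05 76 [ 0.4965 -0.2615  0.05  ] [ 0.5138 -0.2386  0.0599]
0.06 56 [ 0.5029 -0.2616  0.0601] [ 0.5134 -0.2422  0.069 ]
0.07 1 [ 0.5128 -0.254   0.0701] [ 0.5128 -0.254   0.0701]
0.08 166 [ 0.4852 -0.2765  0.0846] [ 0.5287 -0.2241  0.09  ]
0.09 389 [ 0.483  -0.2758  0.09  ] [ 0.5283 -0.2233  0.0996]
0.1 91 [ 0.5037 -0.2684  0.1002] [ 0.5157 -0.2296  0.1099]
0.11 180 [ 0.4997 -0.2756  0.1101] [ 0.5169 -0.224   0.1199]
```

View pics/s2.png

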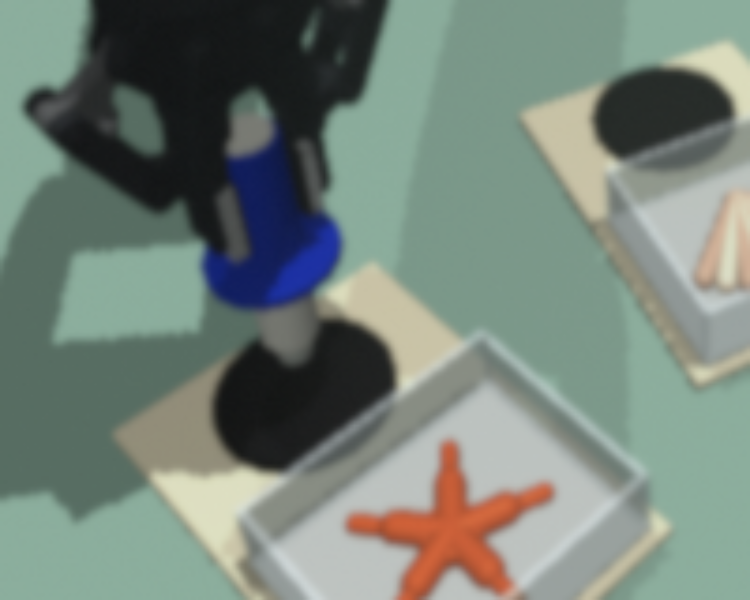

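The close view shows the counter upright above the star pad, about 13 mm clear of it. Press gently now.

Call:
{"op": "jog_arm", "data": {
  "plan": [
    [0,0,0.4,0,0,0,-1],
    [0,0,0.2,0,0,0,-1],
    [0,0,0,0,0,0,-1],
    [0,0,0,0,0,0,-1]
  ]
}}

```text
t: 10.25
tool_pos: [0.5045, -0.2518, 0.0978]
tool_rot: [3.137, 0.16, 0.001]
contact_force: [0.1, 0.2, -1.0]
opening: 0.0257
grip_force: 39.6
```

Call:
{"op": "jog_arm", "data": {
  "plan": [
    [0,0,0.25,0,0,0,-1],
    [0,0,0.15,0,0,0,-1],
    [0,0,0.1,0,0,0,-1],
    [0,0,0,0,0,0,-1]
  ]
}}

```text
t: 10.65
tool_pos: [0.5046, -0.252, 0.0877]
tool_rot: [3.137, 0.16, 0.001]
contact_force: [0.7, -0.5, 1.9]
opening: 0.025
grip_force: 39.8
```

Call:
{"op": "jog_arm", "data": {
  "plan": [
    [0,0,0.12,0,0,0,-1],
    [0,0,0.1,0,0,0,-1],
    [0,0,0,0,0,0,-1],
    [0,0,0,0,0,0,-1]
  ]
}}

```text
t: 11.05
tool_pos: [0.5046, -0.2519, 0.0834]
tool_rot: [3.137, 0.16, 0.001]
contact_force: [-0.8, 0.4, 3.0]
opening: 0.0249
grip_force: 40.3
```

Call:
{"op": "jog_arm", "data": {
  "plan": [
    [0,0,0.07,0,0,0,-1],
    [0,0,0.05,0,0,0,-1],
    [0,0,0,0,0,0,-1],
    [0,0,0,0,0,0,-1]
  ]
}}

```text
t: 11.45
tool_pos: [0.5051, -0.2521, 0.083]
tool_rot: [3.137, 0.16, 0.002]
contact_force: [-2.2, 1.6, 12.9]
opening: 0.0252
grip_force: 41.1
```

The force jumped to about 13 N, a hard stop: the button is fully in. Lift and go back.

Call:
{"op": "jog_arm", "data": {
  "plan": [
    [0,0,-0.5,0,0,0,-1],
    [0,0,-1,0,0,0,-1],
    [0,0,-1,0,0,0,-1],
    [0,0,-1,0,0,0,-1],
    [0,0,-1,0,0,0,-1],
    [0,0,-1,0,0,0,-1],
    [0,0,-1,0,0,0,-1],
    [0,0,-1,0,0,0,-1]
  ]
}}

```text
t: 12.25
tool_pos: [0.5033, -0.2509, 0.2296]
tool_rot: [-3.135, -0.16, 0.004]
contact_force: [0.0, 0.2, -2.5]
opening: 0.0251
grip_force: 39.6
```

Call:
{"op": "jog_arm", "data": {
  "plan": [
    [0,-1,0,0,0,0,-1],
    [0,-1,0,0,0,0,-1],
    [0,-1,0,0,0,0,-1],
    [0,-1,0,0,0,0,-1],
    [0,-1,0,0,0,0,-1],
    [0,-1,0,0,0,0,-1],
    [0,-1,0,0,0,0,-1],
    [0,-1,0,0,0,0,-1]
  ]
}}

```text
t: 13.05
tool_pos: [0.4861, -0.0897, 0.2278]
tool_rot: [-3.135, -0.162, 0.006]
contact_force: [0.1, 0.3, -1.4]
opening: 0.0247
grip_force: 39.7
```

Call:
{"op": "jog_arm", "data": {
  "plan": [
    [0,-1,0,0,0,0,-1],
    [0,-1,0,0,0,0,-1],
    [0,-1,0,0,0,0,-1],
    [0,-1,0,0,0,0,-1],
    [0,-1,0,0,0,0,-1],
    [0,-1,0,0,0,0,-1],
    [0,-1,0,0,0,0,-1],
    [0,-1,0,0,0,0,-1]
  ]
}}

```text
t: 13.85
tool_pos: [0.4692, 0.0688, 0.2278]
tool_rot: [-3.137, -0.162, 0.007]
contact_force: [0.4, 1.7, -1.1]
opening: 0.0251
grip_force: 39.7
```

Call:
{"op": "jog_arm", "data": {
  "plan": [
    [0.84,-1,0,0,0,0,-1],
    [0,-1,0,0,0,0,-1],
    [0,-1,0,0,0,0,-1],
    [0,-1,0,0,0,0,-1],
    [0,-1,0,0,0,0,-1],
    [0,-1,0,0,0,0,-1],
    [0,-0.65,0,0,0,0,-1],
    [0,0,0,0,0,0,-1]
  ]
}}

```text
t: 14.65
tool_pos: [0.4729, 0.2022, 0.2288]
tool_rot: [3.137, 0.165, -0.005]
contact_force: [-0.5, -0.2, -1.6]
opening: 0.0249
grip_force: 39.7
```

Call:
{"op": "jog_arm", "data": {
  "plan": [
    [0,0,0,0,0,0,-1],
    [0,0,0,0,0,0,-1],
    [0,0,0,0,0,0,-1]
  ]
}}

```text
t: 14.95
tool_pos: [0.4748, 0.2, 0.2304]
tool_rot: [3.137, 0.159, -0.0]
contact_force: [-0.3, -1.2, -1.2]
opening: 0.0251
grip_force: 39.7
```

```bash
cat > look.py <<'E'
import sys
from h import *
o=ctrl.get_obs(); print(o["tool_pos"],o["tool_rot"],o["contact_force"],o["opening"])
im,d=ctrl.get_image("scene"); P=pts("scene",d); cv2.imwrite(f"pics/{sys.argv[1]}.png",cv2.resize(im[60:220,300:500,::-1],(750,600)))
h=cv2.cvtColor(im,cv2.COLOR_RGB2HSV); near=(np.hypot(P[...,0]-.4745,P[...,1]-.201)<.05)&(d>0)
b=(h[...,0]>110)&(h[...,0]<130)&(h[...,1]>130)&near; q=P[b]
print("blue z",np.percentile(q[:,2],[1,10,25,50,99]))
for lo in np.arange(.095,.21,.015):
    s=near&(P[...,2]>lo)&(P[...,2]<lo+.015)
    if s.sum(): print(lo.round(3),s.sum(),P[s].min(0).round(4),P[s].max(0).round(4))
E
python3 look.py s3
```

```text
[0.47482157 0.20002303 0.23041928] [ 3.13737067e+00  1.58626926e-01 -1.84314118e-04] [-0.34038838 -1.18057335 -1.24340212] 0.025148351703403075
blue z [0.21396944 0.21502545 0.2155384  0.21834688 0.27387409]
0.14 4 [0.4754 0.193  0.1541] [0.4798 0.2045 0.1545]
0.155 45 [0.4679 0.187  0.1551] [0.4848 0.206  0.1699]
0.17 77 [0.4655 0.1856 0.1702] [0.487  0.2065 0.1848]
0.185 81 [0.4651 0.1868 0.1851] [0.4864 0.2048 0.1995]
0.2 98 [0.4463 0.1712 0.2   ] [0.5023 0.2259 0.215 ]
```

View pics/s3.png

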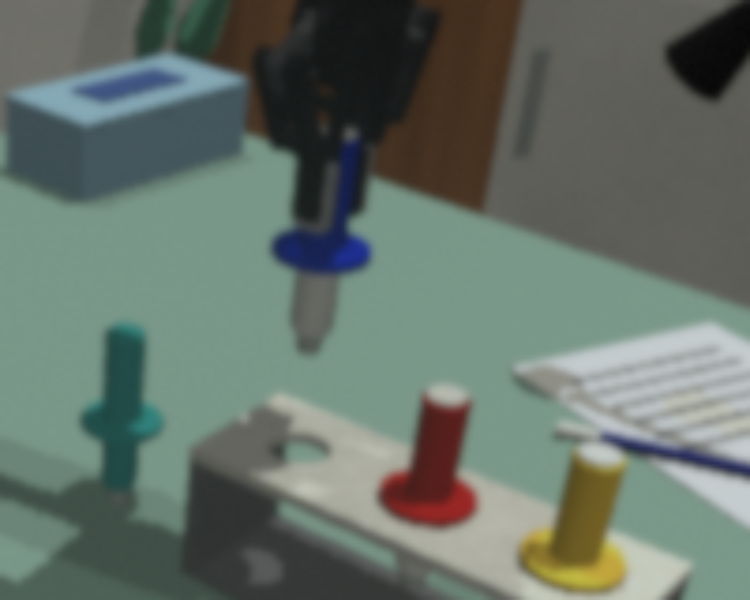

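Back above the hole, still upright and gripped the same way. Lower in steps, watching the force.

Call:
{"op": "jog_arm", "data": {
  "plan": [
    [0,-0.07,0.8,0,0,0,-1],
    [0,0,0.8,0,0,0,-1],
    [0,0,0.7,0,0,0,-1],
    [0,0,0.5,0,0,0,-1],
    [0,0,0.4,0,0,0,-1],
    [0,0,0.3,0,0,0,-1],
    [0,0,0.3,0,0,0,-1],
    [0,0,0,0,0,0,-1]
  ]
}}

```text
t: 15.8
tool_pos: [0.4743, 0.202, 0.1537]
tool_rot: [3.137, 0.16, -0.002]
contact_force: [-0.5, -0.2, -2.1]
opening: 0.0255
grip_force: 39.7
```

Free entry (barrel end about 3 mm inside). Continue.

Call:
{"op": "jog_arm", "data": {
  "plan": [
    [0,0,0.3,0,0,0,-1],
    [0,0,0.4,0,0,0,-1],
    [0,0,0.5,0,0,0,-1],
    [0,0,0.4,0,0,0,-1],
    [0,0,0.2,0,0,0,-1],
    [0,0,0.15,0,0,0,-1],
    [0,0,0,0,0,0,-1],
    [0,0,0,0,0,0,-1]
  ]
}}

```text
t: 16.6
tool_pos: [0.4748, 0.2022, 0.1158]
tool_rot: [-3.137, -0.16, -0.001]
contact_force: [1.7, 0.3, -1.0]
opening: 0.0248
grip_force: 39.7
```

Call:
{"op": "jog_arm", "data": {
  "plan": [
    [0,0,0.1,0,0,0,-1],
    [0,0,0.1,0,0,0,-1],
    [0,0,0,0,0,0,-1],
    [0,0,0,0,0,0,-1]
  ]
}}

```text
t: 17.0
tool_pos: [0.4746, 0.2021, 0.1115]
tool_rot: [-3.137, -0.16, 0.0]
contact_force: [0.0, -0.2, -1.8]
opening: 0.0248
grip_force: 39.7
```

Call:
{"op": "jog_arm", "data": {
  "plan": [
    [0,0,0.04,0,0,0,-1],
    [0,0,0,0,0,0,-1],
    [0,0,0,0,0,0,-0.2],
    [0,0,0,0,0,0,0.1],
    [0,0,0,0,0,0,0.5],
    [0,0,0,0,0,0,1],
    [0,0,0,0,0,0,1],
    [0,0,0,0,0,0,1]
  ],
  "grip_force": 20
}}

```text
t: 17.8
tool_pos: [0.4747, 0.2021, 0.1108]
tool_rot: [-3.137, -0.16, -0.0]
contact_force: [0.7, -0.7, 0.5]
opening: 0.0855
grip_force: 0.0
```

Call:
{"op": "jog_arm", "data": {
  "plan": [
    [0,0,0,0,0,0,1],
    [0,0,-0.5,0,0,0,1],
    [0,0,-1,0,0,0,1],
    [0,0,-1,0,0,0,1],
    [0,0,-1,0,0,0,1],
    [0,0,-1,0,0,0,1],
    [0,0,-1,0,0,0,1],
    [0,0,-0.5,0,0,0,1]
  ]
}}

```text
t: 18.6
tool_pos: [0.4756, 0.2024, 0.2338]
tool_rot: [-3.137, -0.16, -0.006]
contact_force: [-0.5, 0.3, 0.2]
opening: 0.0854
grip_force: 0.0
```

Call:
{"op": "jog_arm", "data": {
  "plan": [
    [0,0,0,0,0,0,1],
    [0,0,0,0,0,0,1],
    [0,0,0,0,0,0,1],
    [0,0,0,0,0,0,1]
  ]
}}

```text
t: 19.0
tool_pos: [0.474, 0.2019, 0.2293]
tool_rot: [3.137, 0.16, -0.004]
contact_force: [1.2, 0.0, -0.7]
opening: 0.0853
grip_force: 0.0
```

```bash
python3 look.py s4
```

```text
[0.47397778 0.20193795 0.22928795] [ 3.1370304   0.16038313 -0.00367018] [ 1.23912581  0.04177199 -0.71974994] 0.08528142330243835
blue z [0.09381333 0.09496897 0.09562729 0.10820798 0.15392791]
0.095 169 [0.4492 0.1749 0.095 ] [0.5009 0.2255 0.1098]
0.11 76 [0.4648 0.1877 0.1102] [0.4874 0.2076 0.1249]
0.125 77 [0.4639 0.1871 0.1252] [0.4874 0.2089 0.1398]
0.14 86 [0.4657 0.1878 0.14  ] [0.4876 0.2081 0.1549]
0.155 48 [0.4632 0.1884 0.1552] [0.4848 0.2112 0.1581]
```

View pics/s4.png

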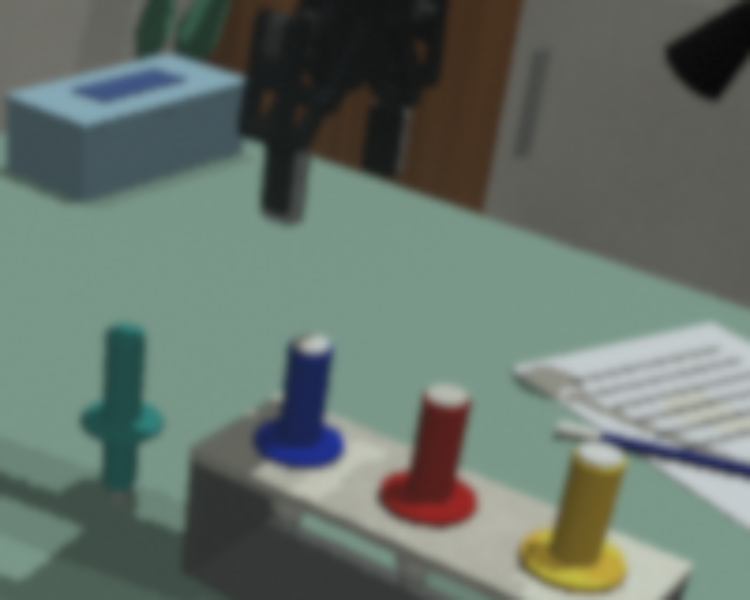

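The blue counter hangs upright in its own hole, with the fingers open and clear above it.

```bash
python3 -c "
from station import ctrl
print(ctrl.finish_job())"
```

```text
the job is handed in; nothing more can be done
None
```

The blue counter's button was pushed fully in on the sea-star pad (hard stop at about 13 N), the counter is back upright and released in its own rack hole, and the job was handed in at about 19 s; no verdict was returned.

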